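Put the solvent bottle away and latch the bay gate

TASK

Stand the small amber bottle upright on the black mat inside the open-topped bottle bay while its gate is open, then push the sprung gate shut until its latch snaps in, so that it stays shut when you let go. Close it slowly and gently, without slamming it or leaning hard on it, and do not tip the bottle over or shift the other things on the bench.

Things in the scene. Friction and masses are not known exactly. Their poses are not given: they have to be found in the camera images.
- bottle: The small amber (dark brown) glass bottle with a white cap, loose, upright on the left part of the bench. Round, 42 mm in diameter and 79 mm high, with the cap (32 mm in diameter) 85 mm high in all; about 0.08 kg. Origin: centre of its underside; z points up its axis.
- bay: Open-topped grey sheet-metal bottle bay, fixed to the bench, 130 mm deep (its x) by 190 mm wide (its y). Origin: centre of its underside at bench height; x points from the front to the back wall, y to the left, z up. Walls 4 mm thick, 80 mm high, at both sides and the back; the blue gate closes the front.
- bay_floor (a point): Middle of the bay's floor, 6 mm above the bench and 5 mm behind bay. A black mat round this point, 104 mm deep and 170 mm wide, is free floor (the steel keeper bracket of the latch stands just ahead of it at the front right). A bottle standing wholly on the mat is clear of the gate.
- gate (a joint): Angle of the blue gate, rad: 0 nominally shut, growing as it swings out to the robot; starts 0.5 to 0.85. Upright hinge at the bay's left front corner; at angle q the leaf points from it along (-sin q, -cos q) in the bay's x, y. A weak spring (about 1 N at the free edge, slowed by a damper) opens it to 0.5 rad or more unless latched. Over 20 N on it is too hard, swinging it in faster than 1.5 rad/s too fast.
- gate_hinge (a point): Point on the gate's hinge axis, 48 mm above the bench. The leaf is 8 mm thick (4 mm either side of this axis), 170 mm long, 12 to 68 mm above the bench.
- gate_push (a point): Point on the black rubber push plate (36 mm wide, 18 to 62 mm above the bench) on the gate's outer face: 138 mm from the hinge axis, 6 mm out from the leaf's mid-plane, 48 mm above the bench; moves with the gate. Pushed here, square to the leaf, the last 10 mm before the snap take up to 8 to 12 N; the force drops as the latch snaps in, then rises steeply on a rubber stop 5 mm further on.
- gate_bolt (a point): Middle of the tip of the gate's sprung brass bolt, 182 mm from the hinge axis, 40 mm above the bench, moves with the gate. Bevelled inside, it must ride over a small steel roller on the keeper and snap out behind it. The keeper is screwed on through slots and sits up to 10 mm further in or out, so the latched angle is anywhere from -0.06 to 0.06: go by the force.
- creamjar: Bystander: tall cream jar with a cream lid, 63 mm across, 86 mm high, on the right. Origin: centre of its underside.
- redjar: Bystander: red jar with a cream lid, 70 mm across, 76 mm high, between bottle and bay, towards the back. Origin: centre of its underside.
- rack: Bystander: low wooden rack with black-capped dropper vials, 130 x 40 x 64 mm, at the right front. Origin: centre of its underside.
- whitebottle: Bystander: white plastic bottle, 60 mm across, 140 mm high, at the left back. Origin: centre of its underside.
Things that resemble listed ones, but are neither listed nor needed, are in the scene too. Leave any pink or turquoise look-alike of the bottle alone.

How it is judged:
On the way:
1. the bottle stands upright inside the bay, let go, with the gate still open (x of bottle in the frame of bay between -0.035 and 0.045 m and y of bottle in the frame of bay between -0.075 and 0.075 m and z of bottle in the frame of bay below 0.013 m and angle between bottle's own z axis and vertical below 0.12 rad and linear speed of bottle below 0.03 m/s and contact force between the fingers and bottle below 0.3 N and value of joint gate above 0.25 rad), for 0.2 s.
At the end, for the whole second after the job is handed in: The bottle stands at rest on the bay's floor, upright (within 0.12 rad), its axis no more than 35 mm ahead of, 45 mm behind or 75 mm to the side of the bay's middle, and the gate, let go, stays shut (angle below 0.09 rad, at rest), which only the snapped-in latch can hold (x of bottle in the frame of bay between -0.035 and 0.045 m and y of bottle in the frame of bay between -0.075 and 0.075 m and z of bottle in the frame of bay below 0.013 m and angle between bottle's own z axis and vertical below 0.12 rad and linear speed of bottle below 0.03 m/s and value of joint gate below 0.09 rad and velocity of joint gate between -0.05 and 0.05 rad/s); the robot touches nothing.
It fails at once if the robot presses on the gate with more than 20 N (contact force between any of the fingers, the arm and gate above 20 N).
It fails at once if the gate is slammed (swung in faster than 1.5 rad/s before it reaches the latch) (velocity of joint gate below -1.5 rad/s and value of joint gate above 0.12 rad).
It fails at once if the amber bottle is tipped over (angle between bottle's own z axis and vertical above 0.6 rad).
It fails at once if a bystander is shifted by more than 25 mm (distance of any of creamjar, redjar, rack, whitebottle from where it was at the start of the episode above 0.025 m).
It also fails if it takes over 58 s, if anything falls off the work surface, if the arm or the gripper's body presses on something with over 40 N, if the wrist force passes 120 N, or if a joint passes its speed limit or range.

ROBOT

A 6-joint arm with a two-finger parallel gripper is mounted at the origin on a cart in front of the work surface, level with it; the furniture and walls round the work are solid. World frame = base frame: x ahead of the robot, y to its left, z up, the work surface at z = 0. Lengths are in m, angles in rad, forces in N, time in s.
With the tool pointing down it reaches from about 0.325 to 0.75 m from the base axis. Payload 7.6 kg.
Tool frame: the origin (TCP) lies on the centre line of the jaws, within the pads' length; the fingertips stand r.tips_ahead ahead of it and the grasp point (between the pads) lies 6 mm ahead of it (r.tips_ahead is the distance from the TCP to the fingertips, in m); z points along the fingers, y is the direction in which the jaws open and shut (so a half turn about z gives the same grasp; the last joint's range is limited). The gripper opens to 85 mm and grips with 20 to 120 N. Pads are 22 mm wide; open, the fingers measure 114 mm over their backs; the gripper's body (76 mm by 85 mm) begins 54 mm behind the grasp point. The pads swing forward as they close: fully open they stand 13 mm farther back than shut.
Start: joints at [-0.07, 0.052, 1.401, -0, 1.689, -0.07], TCP at [0.525, 0, 0.256] pointing down, gripper open.
Joint ranges: [-2.9, 2.9], [-0.91, 2.17], [0.12, 2.37], [-1.06, 4.2], [0.26, 2.73], [-2.93, 2.93]. Speed limits (rad/s): [2.57, 2.57, 3.01, 3.14, 3.14, 3.14].

INTERFACE

Orientations are given as a rotation vector (axis times angle).
In Python, from cell import monitor, snapshot, r gives the robot as it stands.
- The arm moves only by the shell command python3 -m handwheel 'ROWS' [OPENING] [FORCE]. ROWS is JSON, a list of rows, each an object with "xyz": the shift along the tool's x, y, z in cm, a list of three; "turn": the turn about the tool's z in rad. A call has 1 to 8 rows; each row shifts and turns the commanded pose from where the row before left it, along the tool's axes as they then stand; what a row does not reach is not made up. A row lasts 1/12 s, in which the tool goes at most 41.7 mm and 7.16 degrees, less where a joint would pass 70% of its speed; a pose out of reach is approached as far as the arm can. A call is refused whole if a number of a shift passes 4.17 or a number of a turn 0.125, either way. A call with a gripper value outside its range is refused whole. OPENING is the finger opening in cm, from 0 to 8.54, set as the call begins (- or left out, the last holds). The fingers move at their own pace and stop on an object; FORCE is the grip in N (left out, the last holds). Time passes only in rows, so rows that do not move let the fingers close. It gives the time, the measured TCP pose, the force and the opening at its end, in the units of the state.
- monitor.observe(): the state, without advancing time (a new reading comes with each control period).
- snapshot(name): name is "scene" or "side" or "wrist"; returns a dict with "color" (420x560x3 uint8, red, green, blue), "fx", "fy", "cx", "cy" (pixels), "dist" ([k1, k2, p1, p2, k3] as OpenCV has them; the pictures are not rectified), "position" and "attitude" of the camera in the world. Camera axes: x right, y down, z forward; pixel columns grow to the right and rows downward; lengths in m; the calibration is good to about 2 mm. A picture is of the moment at which its call begins. There is no depth.
- r.sign_off(): hands the job in, once; it reports no verdict.
The state is a dict: "time_s": time; "joints": joint angles; "qvel": joint speeds; "tau": joint torques, N m; "tool_pos": TCP position; "eef_rot": TCP orientation; "ft_force": force on the tool from outside, world axes, zero at the start; "moment": the same for the moment, N m; "width": opening from 0.0 (shut) to 1.0 (fully open).
Only numpy, scipy, OpenCV 4.12 (cv2) and the standard library are available. Lean on these libraries where they do the work, as an engineer would, in place of code of your own. Each camera call takes 0.05 s, during which the arm holds its last target.

## Working session

There is one attempt and no reset: what is moved stays moved. The work goes in short steps, Python scripts to look and compute and a shell command to move; the robot and the scene stay as the last step left them, time stands still between calls to the robot, and variables do not carry over. Pictures are saved under pics/ and viewed, and the job is handed in when it is done.

```bash
ls; mkdir -p pics
python3 - <<'E'
from cell import monitor, snapshot, r
import cv2
print(monitor.observe(), r.tips_ahead)
for n in ("scene","side","wrist"):
    s=snapshot(n); cv2.imwrite(f"pics/{n}0.png",s["color"][:,:,::-1])
    print(n,{k:v for k,v in s.items() if k!="color"})
E
```

```text
pics
{'time_s': 0.0, 'joints': array([-7.02972516e-02,  5.27944536e-02,  1.40173361e+00, -1.01250284e-05,
        1.68858528e+00, -7.03084205e-02]), 'qvel': array([ 0.00168199, -0.00038518,  0.00037611, -0.00076253, -0.00102065,
       -0.00116936]), 'tau': array([ 8.02730119e-04, -3.81666934e+01, -3.60182977e+01,  8.43031398e-05,
        6.19437444e-03, -2.66336252e-05]), 'tool_pos': array([5.24737695e-01, 4.02884941e-05, 2.55490052e-01]), 'eef_rot': array([-2.22062288e+00, -2.22064506e+00,  1.57759924e-03]), 'ft_force': array([-0.19939685,  0.34881713,  0.00853078]), 'moment': array([-0.06568181, -0.01550446, -0.03446128]), 'width': 1.0014121408321592} 0.025
scene {'fx': 516.3653312547578, 'fy': 516.3653312547578, 'cx': 276.19863379769686, 'cy': 206.45111131866742, 'dist': array([-0.18915228,  0.        ,  0.        ,  0.        ,  0.        ]), 'position': array([-0.5501686 , -1.12114264,  1.34489886]), 'attitude': array([-2.13405038,  0.89019326, -0.41369281])}
side {'fx': 476.5809791517453, 'fy': 476.5809791517453, 'cx': 281.18592761308366, 'cy': 214.75918108241632, 'dist': array([0.05479331, 0.        , 0.        , 0.        , 0.        ]), 'position': array([-0.01924084,  1.2166886 ,  0.9034137 ]), 'attitude': array([-0.51626295,  2.5295633 , -1.43133095])}
wrist {'fx': 307.21405371258686, 'fy': 307.21405371258686, 'cx': 276.939851748788, 'cy': 205.81571673506198, 'dist': array([-0.04104687,  0.        ,  0.        ,  0.        ,  0.        ]), 'position': array([0.52589525, 0.07043617, 0.37287081]), 'attitude': array([ 2.86433659e+00,  4.26778823e-04, -3.23302552e-03])}
```

View pics/scene0.png

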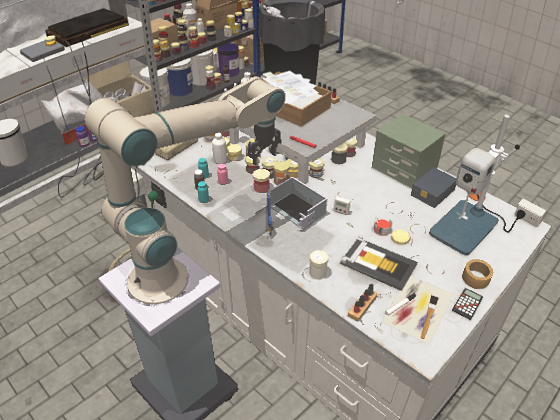

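View pics/side0.png

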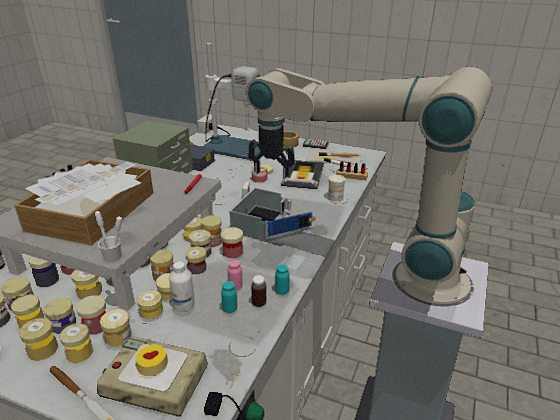

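View pics/wrist0.png

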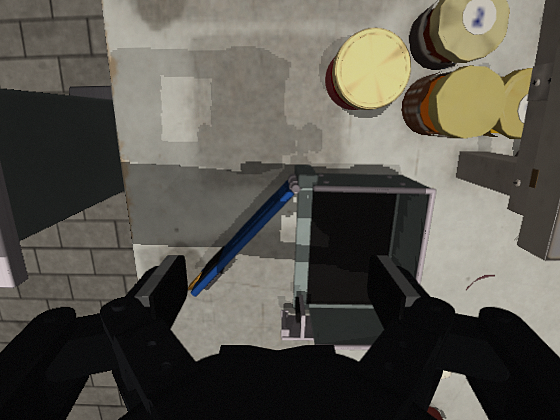

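The side picture shows the amber bottle around (259,290), with turquoise bottles either side of it. The bay is around (265,215). In the wrist picture the bay rim spans (300,185)–(435,340) and the gate hinge is at (294,185). I'll zoom in next.

```bash
cat > h.py <<'E'
import numpy as np, cv2
from scipy.spatial.transform import Rotation as R
def ray(s,uv):
    K=np.array([[s["fx"],0,s["cx"]],[0,s["fy"],s["cy"]],[0,0,1]])
    p=cv2.undistortPoints(np.array([[uv]],float),K,np.array(s["dist"]))[0,0]
    M=R.from_rotvec(s["attitude"]).as_matrix()
    return np.array(s["position"]),M@np.array([p[0],p[1],1])
def onz(s,uv,z):
    o,d=ray(s,uv); return o+d*(z-o[2])/d[2]
def proj(s,P):
    K=np.array([[s["fx"],0,s["cx"]],[0,s["fy"],s["cy"]],[0,0,1]])
    M=R.from_rotvec(s["attitude"]).as_matrix()
    q=(np.atleast_2d(P)-s["position"])@M
    return cv2.projectPoints(q.reshape(-1,1,3),np.zeros(3),np.zeros(3),K,np.array(s["dist"]))[0][:,0]
def crop(s,x0,y0,x1,y1,k,name):
    im=s["color"][y0:y1,x0:x1,::-1]
    cv2.imwrite(name,cv2.resize(im,None,fx=k,fy=k,interpolation=cv2.INTER_CUBIC))
E
python3 - <<'E'
from cell import snapshot
import pickle
from h import *
S={n:snapshot(n) for n in("scene","side","wrist")}
pickle.dump(S,open("S0.pkl","wb"))
crop(S["side"],200,180,360,320,5,"pics/side_z.png")
crop(S["scene"],180,120,340,240,5,"pics/scene_z.png")
crop(S["wrist"],170,150,450,350,2.8,"pics/wrist_z.png")
E
```

```text
(no output)
```

View pics/side_z.png

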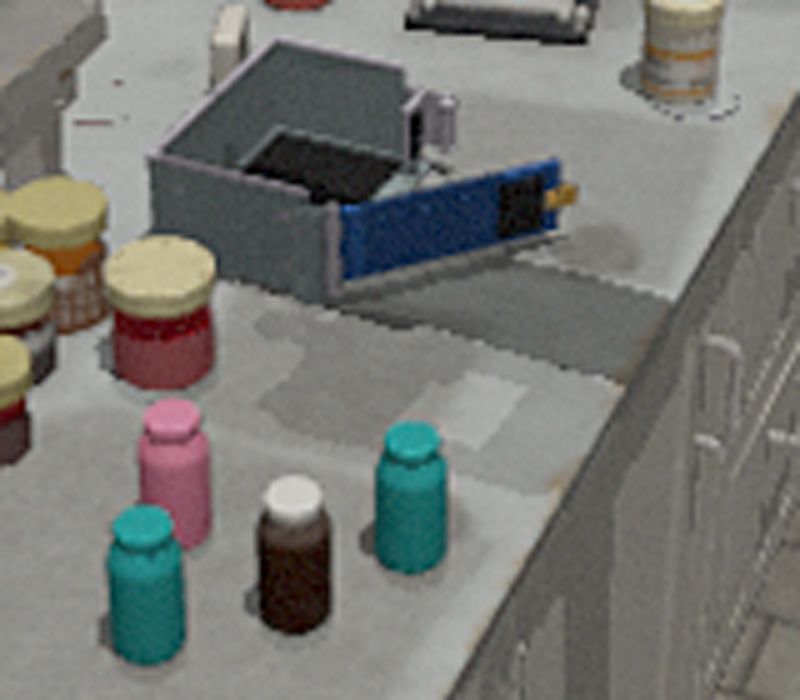

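View pics/scene_z.png

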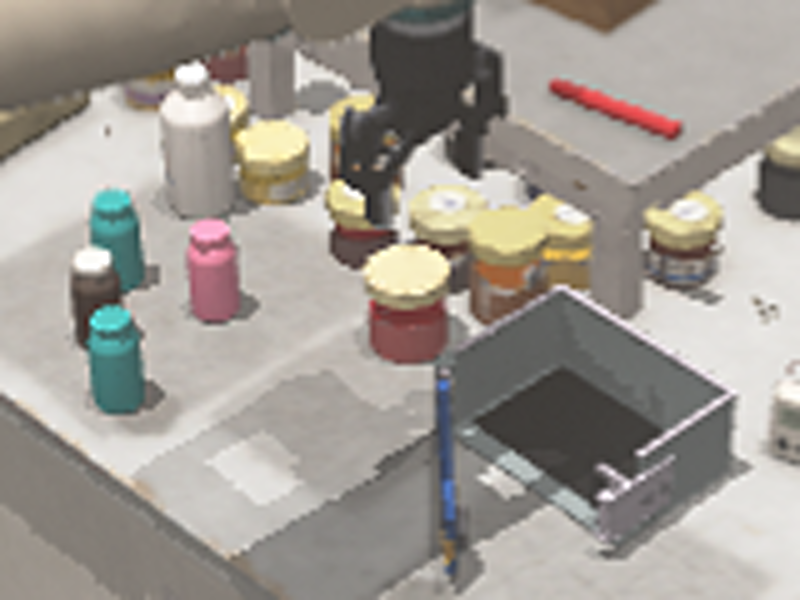

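View pics/wrist_z.png

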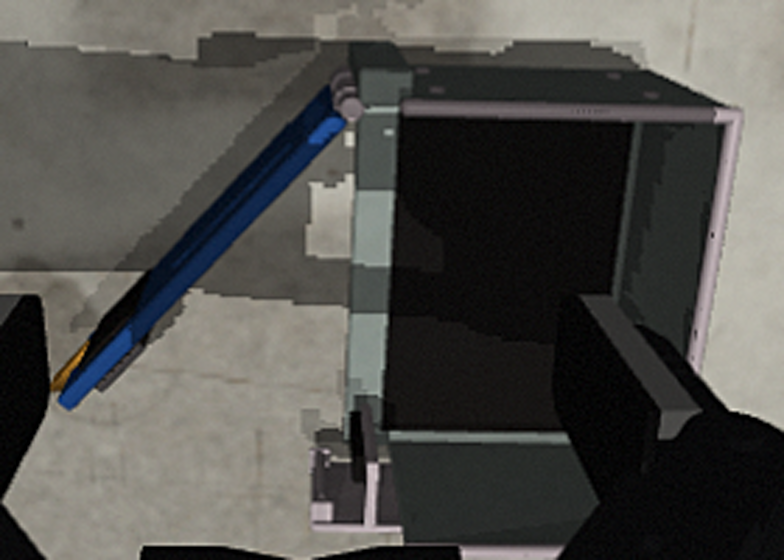

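Run:
```python
import pickle; from h import *
S=pickle.load(open("S0.pkl","rb"))
sd=lambda u,v:(200+u/5,180+v/5)
sc=lambda u,v:(180+u/5,120+v/5)
wr=lambda u,v:(170+u/2.8,150+v/2.8)
def tri(a,b):
    (o1,d1),(o2,d2)=a,b
    A=np.c_[d1,-d2]; t=np.linalg.lstsq(A,o2-o1,rcond=None)[0]
    p,q=o1+d1*t[0],o2+d2*t[1]; return (p+q)/2,np.linalg.norm(p-q)
f=lambda P:np.round(P,4)
a,b=sd(293.5,489),sc(93,258)
print("amber cap",f(onz(S["side"],a,.085)),f(onz(S["scene"],b,.085)),tri(ray(S["side"],a),ray(S["scene"],b)))
# others
for n,p,q,z in [("turqR",(413,436),(114,322),.085),("turqL",(145,520),(113,200),.085),("pink",(172,413),(211,237),.085),("redjar",(161,260),(407,275),.076)]:
    print(n,f(onz(S["side"],sd(*p),z)),f(onz(S["scene"],sc(*q),z)))
print("white",f(onz(S["scene"],sc(191,75),.14)))
W=S["wrist"]
for n,p,z in [("BL outer",(742,108),.08),("FL top rim outer-left",(402,104),.08),("right back rim",(695,370),.08),("mat FL",(400,118),.006),("mat BL",(633,122),.006),("mat FR",(384,430),.006),("hinge pin top",(350,108),.07),("gate tip in",(68,405),.068),("gate top start",(340,120),.068)]:
    print(n,f(onz(W,wr(*p),z)))
for n,p,z in [("FL post top",(333,208),.08),("BL",(150,155),.08),("BR",(280,42),.08),("FR?",(405,68),.08)]:
    print("side",n,f(onz(S["side"],sd(*p),z)))
for n,p,z in [("BL",(560,290),.08),("BR",(735,396),.08),("FR",(600,520),.08),("FL",(440,360),.08)]:
    print("scene",n,f(onz(S["scene"],sc(*p),z)))
```

```text
amber cap [0.4304 0.2941 0.085 ] [0.4344 0.2946 0.085 ] (array([0.43206133, 0.2933079 , 0.08536523]), np.float64(0.003278293541136822))
turqR [0.3888 0.2247 0.085 ] [0.3926 0.2157 0.085 ]
turqL [0.4921 0.3492 0.085 ] [0.498 0.347 0.085]
pink [0.5232 0.2592 0.085 ] [0.5217 0.2474 0.085 ]
redjar [0.6105 0.1085 0.076 ] [0.6077 0.1032 0.076 ]
white [0.6178 0.3806 0.14  ]
BL outer [0.6815 0.0047 0.08  ]
FL top rim outer-left [0.5612 0.0059 0.08  ]
right back rim [ 0.6781 -0.0987  0.08  ]
mat FL [ 0.5695 -0.0166  0.006 ]
mat BL [ 0.6726 -0.0183  0.006 ]
mat FR [ 0.5669 -0.1737  0.006 ]
hinge pin top [0.5437 0.0022 0.07  ]
gate tip in [ 0.4317 -0.1212  0.068 ]
gate top start [ 0.5403 -0.0027  0.068 ]
side FL post top [0.5336 0.0142 0.08  ]
side BL [0.6752 0.0016 0.08  ]
side BR [ 0.6648 -0.1811  0.08  ]
side FR? [ 0.5649 -0.181   0.08  ]
scene BL [ 0.6771 -0.0027  0.08  ]
scene BR [ 0.6745 -0.1902  0.08  ]
scene FR [ 0.4974 -0.2121  0.08  ]
scene FL [0.5455 0.0019 0.08  ]
```

```bash
python3 - <<'E'
import pickle; from h import *
S=pickle.load(open("S0.pkl","rb"))
def tri(a,b):
    (o1,d1),(o2,d2)=a,b
    t=np.linalg.lstsq(np.c_[d1,-d2],o2-o1,rcond=None)[0]
    p,q=o1+d1*t[0],o2+d2*t[1]; return np.round((p+q)/2,3),np.linalg.norm(p-q)
print("shelf corner",tri(ray(S["side"],(220,190)),ray(S["scene"],(180+628/5,120+185/5))))
for p,z in [((458,152),.15),((548,258),.15),((470,185),.0)]: print(onz(S["wrist"],p,z))
E
python3 -m handwheel '[{"xyz":[3,-1,0]},{"xyz":[4,-1.2,0]},{"xyz":[4,-1.2,0]},{"xyz":[4,-1.2,0]},{"xyz":[4,-1.2,0]},{"xyz":[4,-1.2,0]},{"xyz":[4,-1.2,0]},{"xyz":[1.5,-0.5,0]}]' 8.54 25
```

```text
shelf corner (array([ 0.729, -0.017,  0.151]), np.float64(0.026091155837508526))
[0.65779467 0.04779912 0.15      ]
[ 0.74882225 -0.03769951  0.15      ]
[ 0.76843024 -0.00845624  0.        ]$[0]: bad value
```

```bash
python3 -m handwheel '[{"xyz":[3,-1,0],"turn":0},{"xyz":[4,-1.2,0],"turn":0},{"xyz":[4,-1.2,0],"turn":0},{"xyz":[4,-1.2,0],"turn":0},{"xyz":[4,-1.2,0],"turn":0},{"xyz":[4,-1.2,0],"turn":0},{"xyz":[4,-1.2,0],"turn":0},{"xyz":[1.5,-0.5,0],"turn":0}]' 8.5 25
```

```text
time_s: 0.97
tool_pos: [0.4362, 0.2885, 0.2562]
eef_rot: [-2.216, -2.225, -0.001]
ft_force: [-0.5, -0.4, 0.4]
width: 0.997
```

Run:
```python
from cell import snapshot, monitor
from h import *
s=snapshot("wrist"); print(monitor.observe()["tool_pos"])
im=s["color"][:,:,::-1].copy()
for P in [(.432,.2935,.085),(.432,.2935,0)]:
    u=proj(s,np.array(P))[0]; print(u); cv2.circle(im,tuple(int(round(x)) for x in u),3,(0,255,0),1)
cv2.imwrite("pics/w1.png",im)
import pickle; pickle.dump(s,open("w1.pkl","wb"))
```

```text
[0.43597057 0.28907784 0.25609218]
[271.95395858 189.2696873 ]
[273.13029785 174.0003391 ]
```

View pics/w1.png

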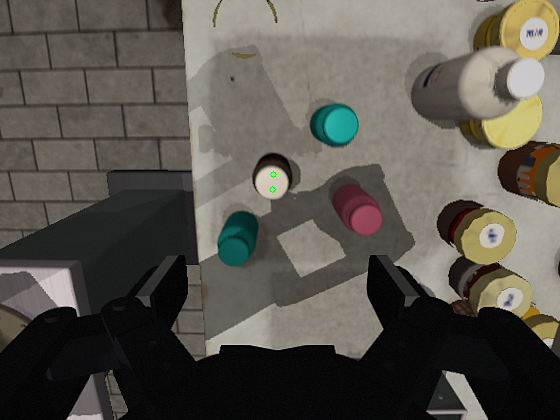

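Run:
```python
import pickle; from h import *
s=pickle.load(open("w1.pkl","rb"))
c=s["color"][150:215,245:300]
m=(c.min(2)>165).astype(np.uint8)
n,l,st,ce=cv2.connectedComponentsWithStats(m)
for i in range(1,n):
    if st[i,4]>100: print(st[i],ce[i]+[245,150],onz(s,ce[i]+[245,150],.085))
for n,p in [("tR",(236,250)),("tL",(339,122)),("pink",(363,217))]: print(n,onz(s,p,.08))
```

```text
[ 11  18  31  30 719] [271.18358832 182.40194715] [0.43126648 0.30022079 0.085     ]
tR [0.39457106 0.22773675 0.08      ]
tL [0.49400834 0.35646957 0.08      ]
pink [0.52353646 0.26423054 0.08      ]
```

```bash
python3 -m handwheel '[{"xyz":[0.95,-0.45,1],"turn":0},{"xyz":[0,0,3],"turn":0},{"xyz":[0,0,3.5],"turn":0},{"xyz":[0,0,3],"turn":0},{"xyz":[0,0,2],"turn":0},{"xyz":[0,0,0],"turn":0}]' 7 25
python3 - <<'E'
from cell import snapshot
from h import *
s=snapshot("wrist"); cv2.imwrite("pics/w2.png",s["color"][:,:,::-1])
s=snapshot("side"); crop(s,200,210,330,320,5,"pics/s2.png")
E
```

```text
time_s: 1.52
tool_pos: [0.4314, 0.2918, 0.1254]
eef_rot: [-2.221, -2.218, 0.015]
ft_force: [-1.1, -0.1, -0.5]
width: 0.821
```

View pics/w2.png

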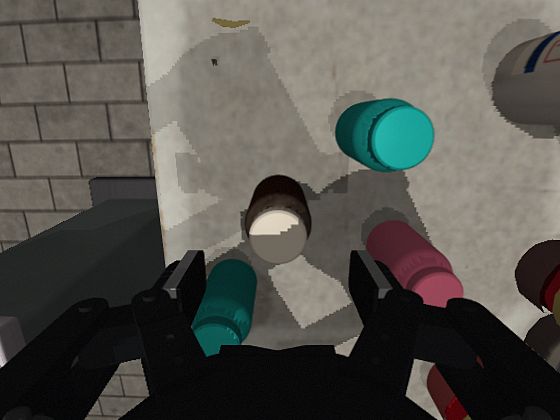

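View pics/s2.png

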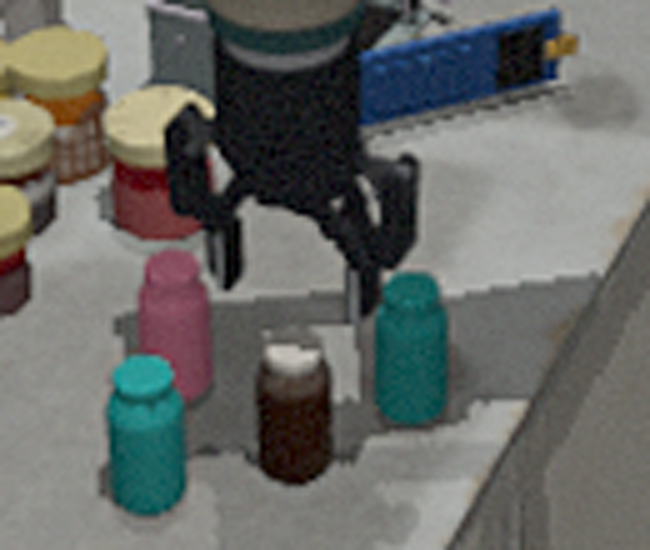

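Run:
```python
from cell import snapshot, monitor
from h import *
s=snapshot("wrist"); print(monitor.observe()["tool_pos"],monitor.observe()["eef_rot"])
for p in [(277,236),(277,238)]: print(onz(s,p,.085))
print(onz(s,(278,240),.079+.003))
```

```text
[0.43439415 0.29384117 0.13256538] [2.22202948 2.22003016 0.00261142]
[0.43454748 0.29932863 0.085     ]
[0.43454621 0.29810739 0.085     ]
[0.43512068 0.29565155 0.082     ]
```

```bash
python3 -m handwheel '[{"xyz":[0.4,-0.1,1],"turn":0},{"xyz":[0,0,2],"turn":0},{"xyz":[0,0,2],"turn":0},{"xyz":[0,0,1.5],"turn":0},{"xyz":[0,0,0],"turn":0},{"xyz":[0,0,0],"turn":0}]' 7 25
python3 - <<'E'
from cell import snapshot,monitor
from h import *
s=snapshot("side"); crop(s,200,210,330,320,5,"pics/s3.png"); print(monitor.observe()["tool_pos"])
s=snapshot("wrist"); cv2.imwrite("pics/w3.png",s["color"][:,:,::-1])
E
```

```text
time_s: 2.17
tool_pos: [0.4328, 0.2982, 0.0667]
eef_rot: [2.221, 2.221, 0.0]
ft_force: [0.3, -0.4, 0.1]
width: 0.819
[0.43336532 0.29850604 0.06766468]
```

View pics/s3.png

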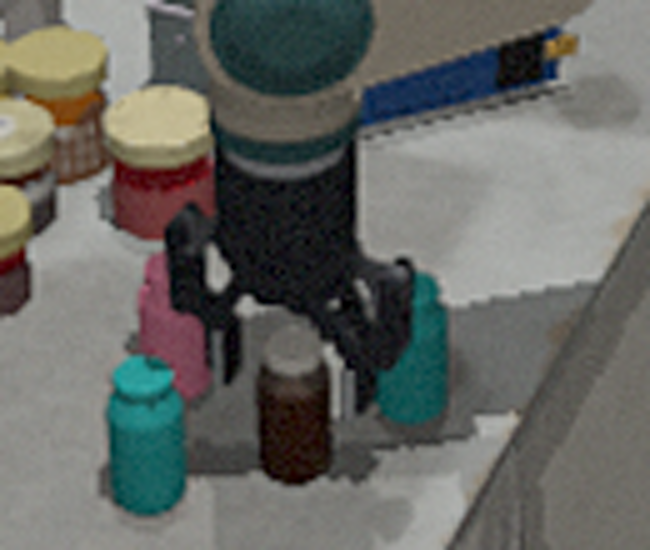

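View pics/w3.png

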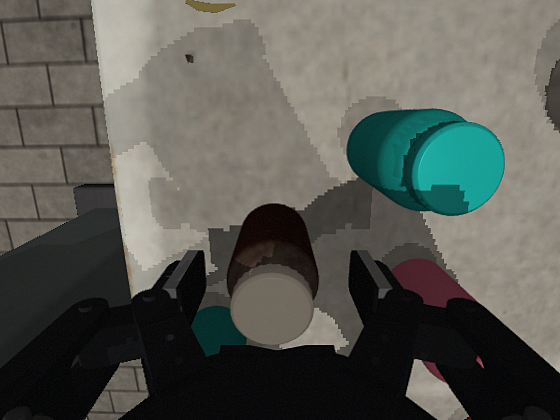

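```bash
python3 -m handwheel '[{"xyz":[0,0,1],"turn":0},{"xyz":[0,0,0.7],"turn":0},{"xyz":[0,0,0],"turn":0}]' 7 25
python3 -m handwheel '[{"xyz":[0,0,0],"turn":0},{"xyz":[0,0,0],"turn":0},{"xyz":[0,0,0],"turn":0},{"xyz":[0,0,0],"turn":0},{"xyz":[0,0,0],"turn":0},{"xyz":[0,0,0],"turn":0}]' 3.5 25
```

```text
time_s: 2.52
tool_pos: [0.4319, 0.2975, 0.0477]
eef_rot: [-2.221, -2.221, 0.004]
ft_force: [-0.2, -0.5, 0.3]
width: 0.82
time_s: 3.02
tool_pos: [0.4329, 0.2981, 0.0496]
eef_rot: [2.221, 2.221, 0.001]
ft_force: [0.4, -0.1, 0.7]
width: 0.472
```

```bash
python3 -m handwheel '[{"xyz":[0,0,-0.5],"turn":0},{"xyz":[0,0,-1],"turn":0},{"xyz":[0,0,-2],"turn":0},{"xyz":[0,0,-2.5],"turn":0},{"xyz":[0,0,-2.5],"turn":0},{"xyz":[0,0,-2],"turn":0},{"xyz":[0,0,-1],"turn":0},{"xyz":[0,0,0],"turn":0}]'
python3 - <<'E'
from cell import snapshot,monitor
from h import *
s=snapshot("side"); crop(s,180,150,340,310,3.7,"pics/s4.png"); print(monitor.observe()["tool_pos"])
E
```

```text
time_s: 3.68
tool_pos: [0.4337, 0.2986, 0.1676]
eef_rot: [2.22, 2.22, 0.008]
ft_force: [1.2, 1.1, -0.6]
width: 0.475
[0.43301009 0.29818539 0.16529971]
```

View pics/s4.png

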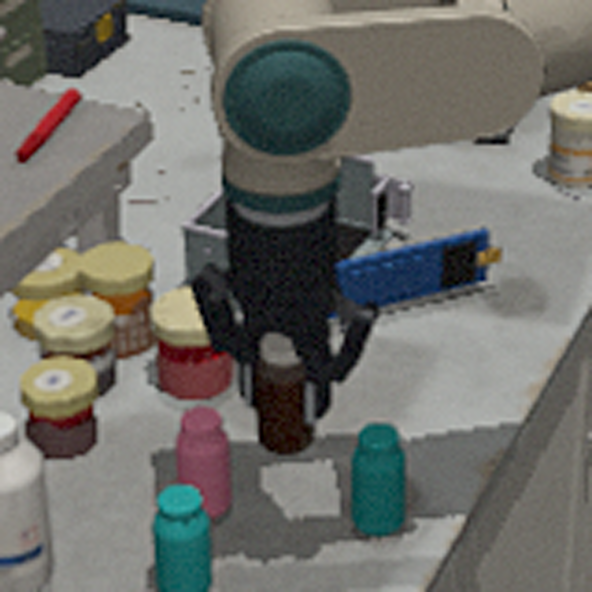

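```bash
python3 -m handwheel '[{"xyz":[-1.5,0.5,0],"turn":0},{"xyz":[-3,1,0],"turn":0},{"xyz":[-3.5,1,0],"turn":0},{"xyz":[-3.5,1,0],"turn":0},{"xyz":[-3.5,1,0],"turn":0},{"xyz":[-3.5,1,0],"turn":0},{"xyz":[-3.5,0.5,0],"turn":0},{"xyz":[-3.5,0.5,0],"turn":0}]' 
python3 -m handwheel '[{"xyz":[-3.5,0.5,0],"turn":0},{"xyz":[-3,0.5,0],"turn":0},{"xyz":[-3,1,0],"turn":0},{"xyz":[-2,2,0],"turn":0},{"xyz":[-1,3,0],"turn":0},{"xyz":[0,3,0],"turn":0},{"xyz":[0,2,0],"turn":0},{"xyz":[0,0,0],"turn":0}]'
python3 - <<'E'
from cell import snapshot,monitor
from h import *
s=snapshot("side"); crop(s,180,120,380,270,4,"pics/s5.png"); print(monitor.observe()["tool_pos"],monitor.observe()["eef_rot"])
s=snapshot("scene"); crop(s,180,80,380,230,4,"pics/c5.png")
s=snapshot("wrist"); cv2.imwrite("pics/w5.png",s["color"][:,:,::-1])
import pickle; pickle.dump(s,open("w5.pkl","wb"))
E
```

```text
time_s: 4.4
tool_pos: [0.4969, 0.0412, 0.1622]
eef_rot: [-2.22, -2.22, 0.004]
ft_force: [1.0, 0.4, -0.2]
width: 0.476
time_s: 5.07
tool_pos: [0.6191, -0.0821, 0.1608]
eef_rot: [-2.219, -2.219, 0.003]
ft_force: [-0.5, -0.3, -1.1]
width: 0.474
[ 0.61773277 -0.0819696   0.16106321] [-2.21868439 -2.21886974  0.00385298]
```

View pics/s5.png

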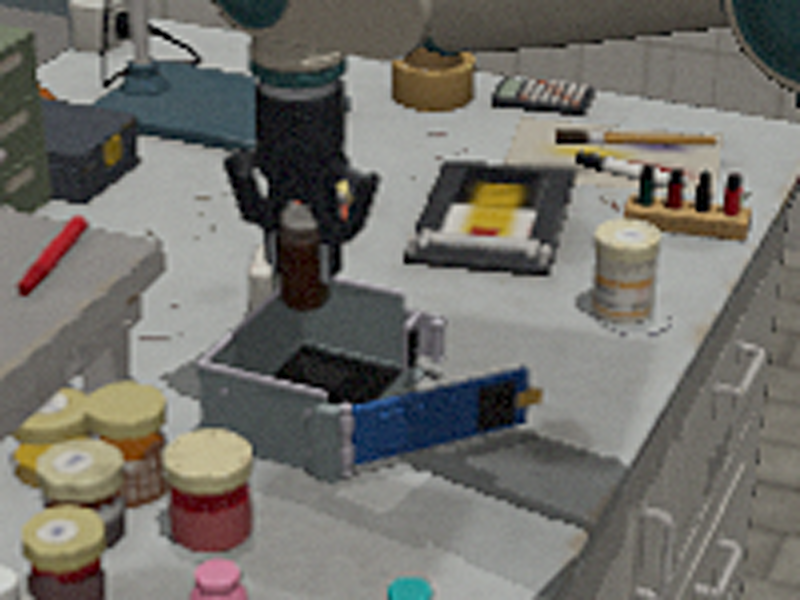

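View pics/c5.png

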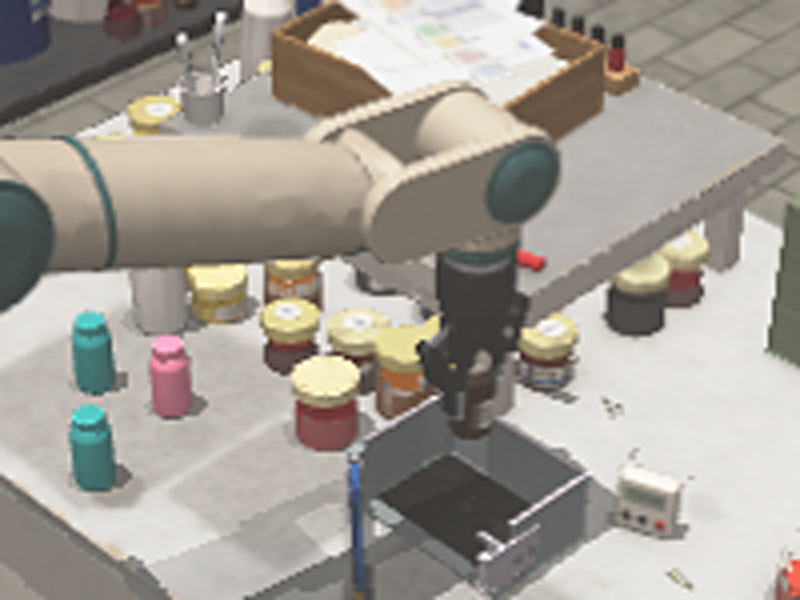

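View pics/w5.png

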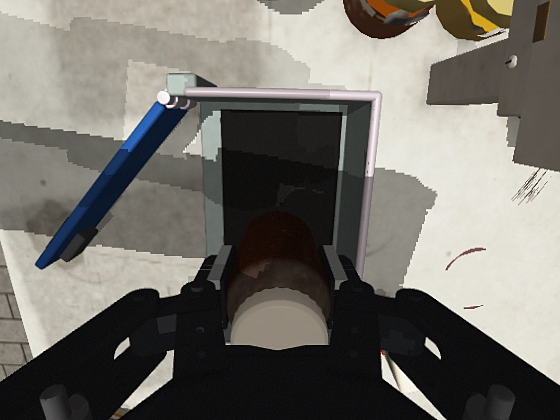

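The wrist picture shows the bottle centred between the pads, the mat's left edge from (221,110) to (342,112), the back-left rim corner at (381,93) and the gate tip at (38,265).

Run:
```python
import pickle; from h import *
s=pickle.load(open("w5.pkl","rb"))
for n,p,z in [("mat FL",(221,110),.006),("mat BL",(342,112),.006),("mat front right-ish",(224,245),.006),("rim BL out",(381,93),.08),("rim back low outer",(365,255),.08),("hinge",(165,98),.07),("gate tip",(38,266),.068),("gate tip outer",(43,268),.068),("gate near inner",(178,112),.068)]:
    print(n,np.round(onz(s,p,z),4))
```

```text
mat FL [ 0.5693 -0.0041  0.006 ]
mat BL [ 0.6726 -0.0057  0.006 ]
mat front right-ish [ 0.5662 -0.1283  0.006 ]
rim BL out [0.6814 0.0041 0.08  ]
rim back low outer [ 0.6798 -0.1041  0.08  ]
hinge [0.5446 0.0019 0.07  ]
gate tip [ 0.4304 -0.1207  0.068 ]
gate tip outer [ 0.4342 -0.1223  0.068 ]
gate near inner [ 0.5518 -0.0069  0.068 ]
```

```bash
python3 -m handwheel '[{"xyz":[-0.4,0.2,1],"turn":0},{"xyz":[0,0,2],"turn":0},{"xyz":[0,0,2],"turn":0},{"xyz":[0,0,2],"turn":0},{"xyz":[0,0,1.5],"turn":0},{"xyz":[0,0,0.8],"turn":0},{"xyz":[0,0,0],"turn":0},{"xyz":[0,0,0],"turn":0}]'
```

```text
time_s: 5.88
tool_pos: [0.6194, -0.0861, 0.0715]
eef_rot: [-2.222, -2.221, 0.0]
ft_force: [-0.1, 0.2, -0.7]
width: 0.473
```

```bash
python3 -m handwheel '[{"xyz":[0,0,0.5],"turn":0},{"xyz":[0,0,0.4],"turn":0},{"xyz":[0,0,0.3],"turn":0},{"xyz":[0,0,0.1],"turn":0},{"xyz":[0,0,0],"turn":0},{"xyz":[0,0,0],"turn":0}]'
```

```text
time_s: 6.38
tool_pos: [0.6198, -0.086, 0.0584]
eef_rot: [2.221, 2.221, 0.0]
ft_force: [0.4, 0.0, -1.4]
width: 0.476
```

```bash
python3 -m handwheel '[{"xyz":[0,0,0.1],"turn":0},{"xyz":[0,0,0],"turn":0}]' 
python3 -m handwheel '[{"xyz":[0,0,0.1],"turn":0},{"xyz":[0,0,0],"turn":0}]' 
python3 -m handwheel '[{"xyz":[0,0,0.1],"turn":0},{"xyz":[0,0,0],"turn":0}]'
```

```text
time_s: 6.55
tool_pos: [0.6197, -0.086, 0.0574]
eef_rot: [2.221, 2.221, 0.0]
ft_force: [0.3, 0.4, 0.2]
width: 0.473
time_s: 6.72
tool_pos: [0.6196, -0.086, 0.0562]
eef_rot: [-2.221, -2.221, 0.0]
ft_force: [-0.2, -1.3, -2.0]
width: 0.477
time_s: 6.88
tool_pos: [0.6198, -0.0861, 0.0557]
eef_rot: [2.221, 2.221, 0.0]
ft_force: [-0.2, 0.0, 2.1]
width: 0.473
```

```bash
python3 -m handwheel '[{"xyz":[0,0,0],"turn":0},{"xyz":[0,0,0],"turn":0},{"xyz":[0,0,0],"turn":0},{"xyz":[0,0,0],"turn":0},{"xyz":[0,0,0],"turn":0},{"xyz":[0,0,0],"turn":0},{"xyz":[0,0,0],"turn":0}]' 6.3
python3 -m handwheel '[{"xyz":[0,0,-0.5],"turn":0},{"xyz":[0,0,-1],"turn":0},{"xyz":[0,0,-2],"turn":0},{"xyz":[0,0,-3],"turn":0},{"xyz":[0,0,-3],"turn":0},{"xyz":[0,0,-2],"turn":0},{"xyz":[0,0,-1],"turn":0},{"xyz":[0,0,0],"turn":0}]'
python3 - <<'E'
from cell import snapshot,monitor
from h import *
s=snapshot("side"); crop(s,180,150,380,270,4,"pics/s6.png"); print(monitor.observe()["tool_pos"])
s=snapshot("wrist"); cv2.imwrite("pics/w6.png",s["color"][:,:,::-1])
import pickle; pickle.dump(s,open("w6.pkl","wb"))
E
```

```text
time_s: 7.47
tool_pos: [0.6178, -0.0861, 0.0552]
eef_rot: [-2.219, -2.218, 0.006]
ft_force: [-15.0, 0.5, 6.1]
width: 0.736
time_s: 8.13
tool_pos: [0.621, -0.0862, 0.1841]
eef_rot: [2.218, 2.218, 0.006]
ft_force: [0.7, -0.0, -0.5]
width: 0.734
[ 0.62015923 -0.08608618  0.1813447 ]
```

View pics/s6.png

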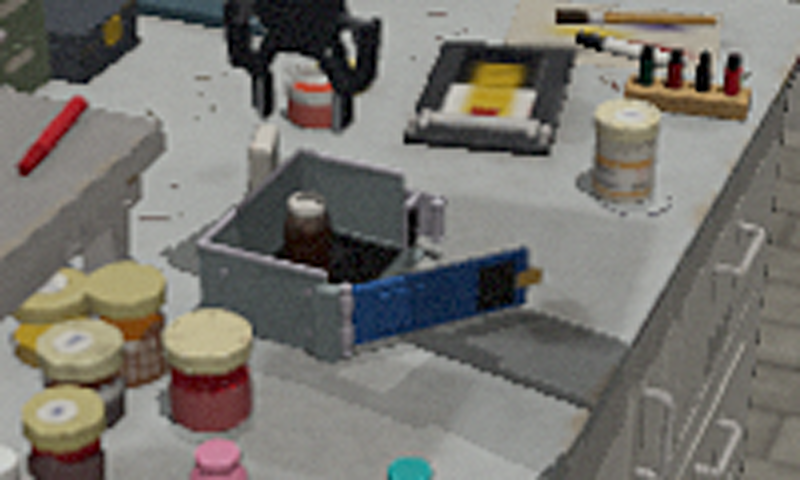

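View pics/w6.png

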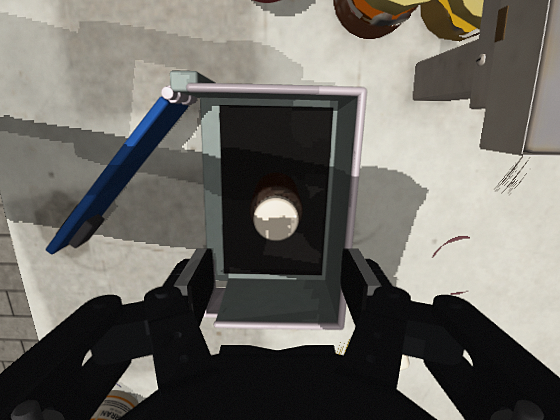

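```bash
python3 - <<'E'
import pickle; from h import *
s=pickle.load(open("w6.pkl","rb"))
for p,z in [((276,216),.091),((221,106),.006),((332,108),.006),((168,93),.07),((48,252),.068),((58,247),.068)]: print(p,np.round(onz(s,p,z),4))
crop(s,30,70,230,270,3,"pics/w6z.png")
E
python3 -m handwheel '[{"xyz":[0.2,-1.5,0],"turn":0},{"xyz":[0.3,-3,0],"turn":0},{"xyz":[0.3,-3.5,0],"turn":0},{"xyz":[0.3,-3.5,0],"turn":0},{"xyz":[0.3,-3.5,0],"turn":0},{"xyz":[0.3,-3,0],"turn":0},{"xyz":[0.3,-2,0],"turn":0},{"xyz":[0,-1,0],"turn":0}]' 0
python3 -m handwheel '[{"xyz":[0,0,0],"turn":-0.1},{"xyz":[0,0,0],"turn":-0.12},{"xyz":[0,0,0],"turn":-0.12},{"xyz":[0,0,0],"turn":-0.12},{"xyz":[0,0,0],"turn":-0.12},{"xyz":[0,0,0],"turn":-0.12},{"xyz":[0,0,0],"turn":-0.12},{"xyz":[0,0,0],"turn":0}]'
```

```text
(276, 216) [ 0.6205 -0.0823  0.091 ]
(221, 106) [ 0.5703 -0.0045  0.006 ]
(332, 108) [ 0.6716 -0.0062  0.006 ]
(168, 93) [0.5442 0.0022 0.07  ]
(48, 252) [ 0.4297 -0.1215  0.068 ]
(58, 247) [ 0.4395 -0.1169  0.068 ]
time_s: 8.9
tool_pos: [0.4069, -0.0654, 0.1781]
eef_rot: [-2.219, -2.219, 0.003]
ft_force: [0.8, 0.9, -0.7]
width: -0.002
time_s: 9.57
tool_pos: [0.4089, -0.0658, 0.1783]
eef_rot: [-1.144, -2.922, 0.001]
ft_force: [-0.4, 0.4, -0.1]
width: 0.001
```

View pics/w6z.png

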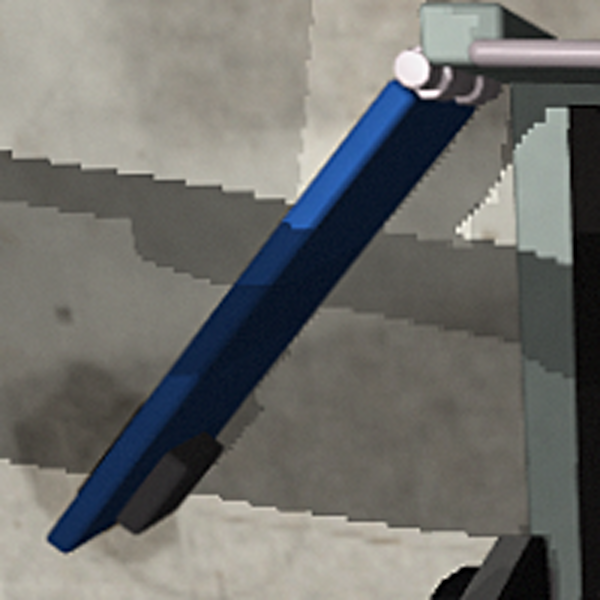

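```bash
cat >> h.py <<'E'
H=np.array([.5444,.0021])
def plan(st,q,gap,z=.053,half=.011):
    M=R.from_rotvec(st["eef_rot"]).as_matrix()
    n=np.array([np.cos(q),-np.sin(q)]); d=np.array([-np.sin(q),-np.cos(q)])
    P=H+.138*d-(.006+half+gap)*n
    t=np.r_[P,z]
    dv=M.T@(t-st["tool_pos"])*100
    ang=np.arctan2(M[1,0],M[0,0]); want=np.pi-q
    return np.round(t,4),np.round(dv,2),"turn",round(-((want-ang+np.pi)%(2*np.pi)-np.pi),3)
E
python3 - <<'E'
from cell import monitor
from h import *
st=monitor.observe()
print(st["tool_pos"],st["joints"],plan(st,.739,.035),plan(st,.739,0))
E
```

```text
[ 0.40890086 -0.06582223  0.17832169] [-2.48827640e-01 -2.30168982e-01  1.82131176e+00  1.61512695e-05
  1.55398245e+00 -1.07310676e+00] (array([ 0.413 , -0.0649,  0.053 ]), array([-0.28,  0.37, 12.53]), 'turn', np.float64(-0.008)) (array([ 0.4389, -0.0885,  0.053 ]), array([-3.78,  0.4 , 12.52]), 'turn', np.float64(-0.008))
```

```bash
python3 -m handwheel '[{"xyz":[0,0.4,1],"turn":0},{"xyz":[0,0,2],"turn":0},{"xyz":[0,0,2.5],"turn":0},{"xyz":[0,0,2.5],"turn":0},{"xyz":[0,0,2.2],"turn":0},{"xyz":[0,0,1.5],"turn":0},{"xyz":[0,0,0.8],"turn":0},{"xyz":[0,0,0],"turn":0}]'
python3 - <<'E'
from cell import monitor,snapshot
from h import *
s=snapshot("side"); crop(s,220,120,380,260,5,"pics/s7.png")
s=snapshot("wrist"); cv2.imwrite("pics/w7.png",s["color"][:,:,::-1])
st=monitor.observe()
print(st["tool_pos"],plan(st,.739,0),st["ft_force"])
E
```

```text
time_s: 10.23
tool_pos: [0.4108, -0.0625, 0.0526]
eef_rot: [-1.153, -2.917, 0.001]
ft_force: [-0.2, -0.2, 0.6]
width: 0.001
[ 0.41248707 -0.06301084  0.05533418] (array([ 0.4389, -0.0885,  0.053 ]), array([-3.67, -0.05,  0.23]), 'turn', np.float64(-0.013)) [-0.56193582  0.06297997  0.1594831 ]
```

View pics/s7.png

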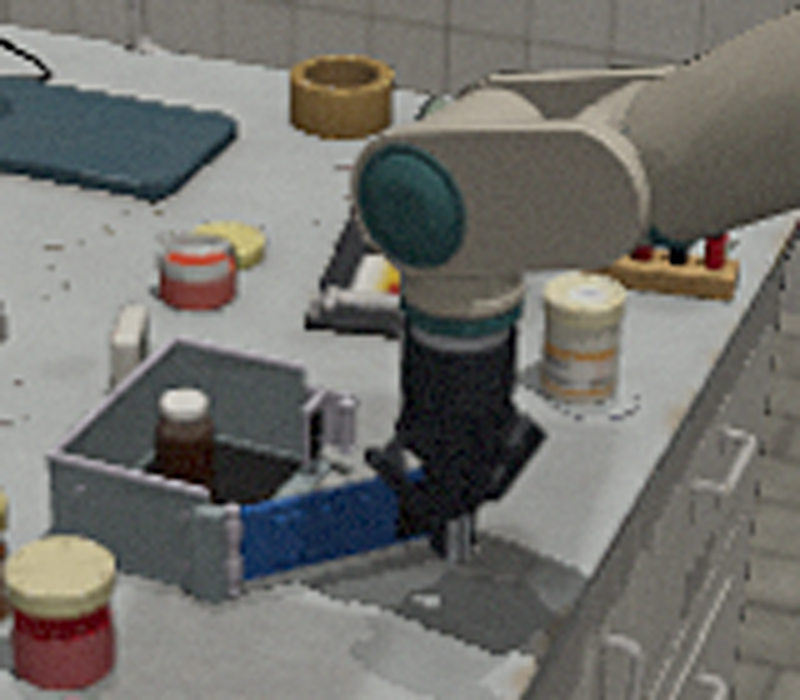

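View pics/w7.png

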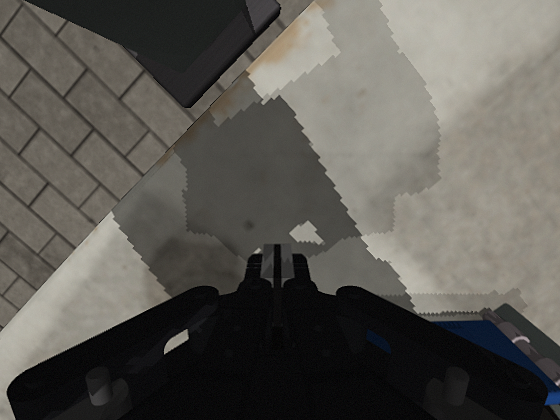

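```bash
python3 -m handwheel '[{"xyz":[-0.6,0,0],"turn":0},{"xyz":[-0.8,0,0],"turn":0},{"xyz":[-0.6,0,0],"turn":0},{"xyz":[-0.3,0,0],"turn":0},{"xyz":[-0.3,0,0],"turn":0},{"xyz":[-0.3,0,0],"turn":0}]'
python3 -m handwheel '[{"xyz":[-0.25,0,0],"turn":0},{"xyz":[-0.25,0,0],"turn":0},{"xyz":[-0.25,0,0],"turn":0},{"xyz":[-0.25,0,0],"turn":0}]'
python3 - <<'E'
from cell import monitor,snapshot
from h import *
s=snapshot("side"); crop(s,220,150,380,270,5,"pics/s8.png")
st=monitor.observe()
for q in (.739,.7,.65): print(plan(st,q,0))
E
```

```text
time_s: 10.83
tool_pos: [0.4339, -0.0832, 0.0554]
eef_rot: [1.152, 2.923, 0.0]
ft_force: [0.4, -0.3, 0.3]
width: -0.004
time_s: 11.17
tool_pos: [0.441, -0.0898, 0.0553]
eef_rot: [-1.152, -2.923, -0.0]
ft_force: [-1.7, 0.6, 0.9]
width: -0.005
(array([ 0.4389, -0.0885,  0.053 ]), array([ 0.28, -0.05,  0.24]), 'turn', np.float64(-0.012))
(array([ 0.4425, -0.0925,  0.053 ]), array([-0.26, -0.1 ,  0.24]), 'turn', np.float64(-0.051))
(array([ 0.4474, -0.0975,  0.053 ]), array([-0.96, -0.13,  0.24]), 'turn', np.float64(-0.101))
```

View pics/s8.png

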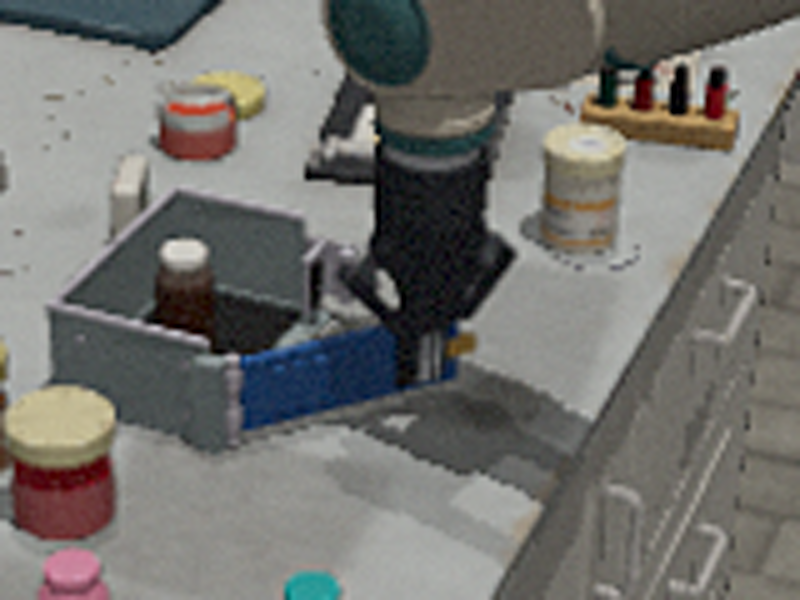

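```bash
python3 -m handwheel '[{"xyz":[-0.28,-0.05,0],"turn":-0.03},{"xyz":[-0.28,-0.05,0],"turn":-0.03},{"xyz":[-0.28,-0.05,0],"turn":-0.03},{"xyz":[-0.28,-0.04,0],"turn":-0.02},{"xyz":[-0.28,-0.03,0],"turn":-0.02},{"xyz":[-0.28,-0.03,0],"turn":-0.02},{"xyz":[-0.28,-0.03,0],"turn":-0.02},{"xyz":[-0.28,-0.03,0],"turn":-0.02}]'
python3 - <<'E'
from cell import monitor,snapshot
from h import *
st=monitor.observe(); print(st["ft_force"])
for q in (.6,.55,.5): print(plan(st,q,0))
E
```

```text
time_s: 11.88
tool_pos: [0.4568, -0.1059, 0.0552]
eef_rot: [-0.867, -3.019, -0.0]
ft_force: [-0.5, 1.8, -1.1]
width: -0.003
[-0.49701276  1.81662034 -1.14959425]
(array([ 0.4524, -0.1022,  0.053 ]), array([0.57, 0.08, 0.22]), 'turn', np.float64(0.041))
(array([ 0.4578, -0.1067,  0.053 ]), array([-0.12, -0.01,  0.22]), 'turn', np.float64(-0.009))
(array([ 0.4633, -0.1109,  0.053 ]), array([-0.81, -0.08,  0.22]), 'turn', np.float64(-0.059))
```

Tracking well: q' ≈ 0.56. I'll carry on along the arc.

```bash
python3 -m handwheel '[{"xyz":[-0.28,-0.03,0],"turn":-0.02},{"xyz":[-0.28,-0.03,0],"turn":-0.02},{"xyz":[-0.28,-0.03,0],"turn":-0.02},{"xyz":[-0.28,-0.03,0],"turn":-0.02},{"xyz":[-0.28,-0.03,0],"turn":-0.02},{"xyz":[-0.28,-0.03,0],"turn":-0.02},{"xyz":[-0.28,-0.03,0],"turn":-0.02},{"xyz":[-0.28,-0.03,0],"turn":-0.02}]'
python3 -m handwheel '[{"xyz":[-0.28,-0.03,0],"turn":-0.02},{"xyz":[-0.28,-0.03,0],"turn":-0.02},{"xyz":[-0.28,-0.03,0],"turn":-0.02},{"xyz":[-0.28,-0.03,0],"turn":-0.02},{"xyz":[-0.28,-0.03,0],"turn":-0.02},{"xyz":[-0.2,-0.03,0],"turn":-0.015}]'
python3 - <<'E'
from cell import monitor,snapshot
from h import *
s=snapshot("side"); crop(s,220,150,380,270,5,"pics/s9.png")
s=snapshot("scene"); crop(s,220,140,320,240,6,"pics/c9.png")
st=monitor.observe(); print(st["ft_force"])
for q in (.3,.25,.2,.15): print(plan(st,q,0))
E
```

```text
time_s: 12.55
tool_pos: [0.4755, -0.1186, 0.0552]
eef_rot: [-0.622, -3.079, -0.0]
ft_force: [-0.8, 1.2, -0.6]
width: 0.001
time_s: 13.05
tool_pos: [0.49, -0.1259, 0.0553]
eef_rot: [0.444, 3.11, -0.0]
ft_force: [-1.4, 1.4, -0.6]
width: 0.0
[-0.16484789  0.93210932  0.18787771]
(array([ 0.4874, -0.1247,  0.053 ]), array([0.3 , 0.05, 0.25]), 'turn', np.float64(0.015))
(array([ 0.4938, -0.1274,  0.053 ]), array([-0.39, -0.03,  0.25]), 'turn', np.float64(-0.035))
(array([ 0.5003, -0.1298,  0.053 ]), array([-1.08, -0.07,  0.25]), 'turn', np.float64(-0.085))
(array([ 0.507 , -0.1318,  0.053 ]), array([-1.78, -0.08,  0.25]), 'turn', np.float64(-0.135))
```

View pics/s9.png

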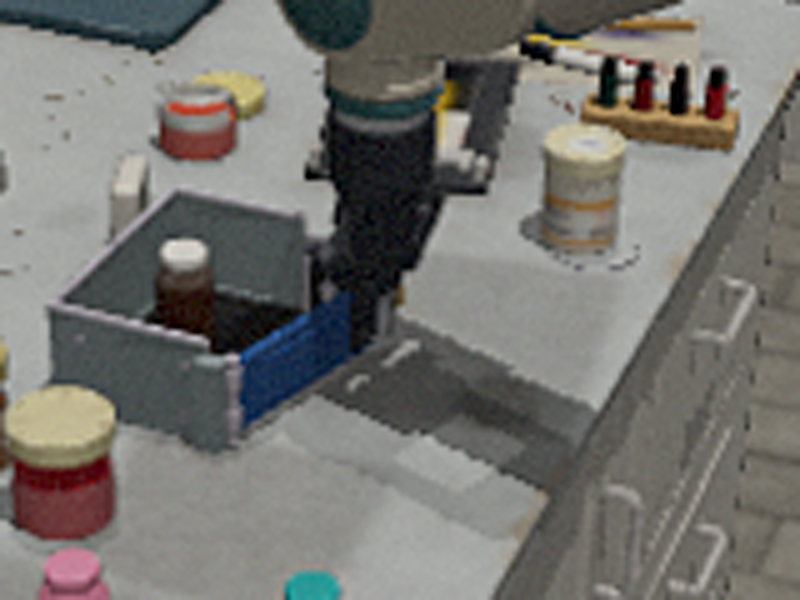

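View pics/c9.png

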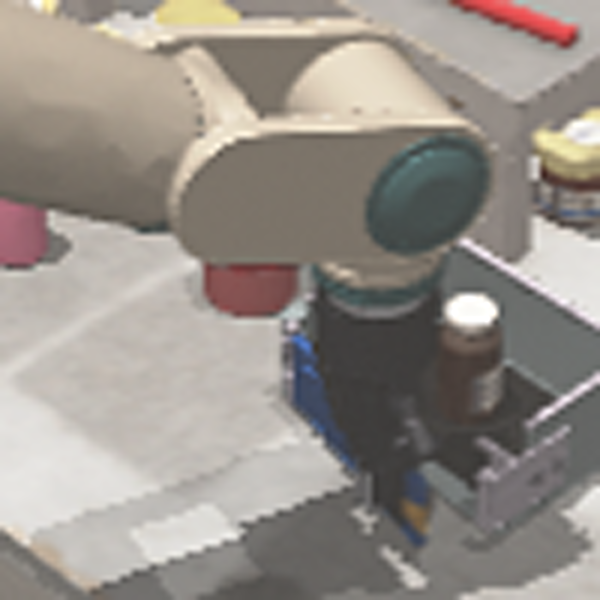

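Run:
```python
import pickle; from h import *
S=pickle.load(open("S0.pkl","rb")); W=S["wrist"]
for p in [(312,450),(312,525),(370,460),(400,528)]:
    for z in (.05,.08): print(p,z,np.round(onz(W,(170+p[0]/2.8,150+p[1]/2.8),z),3))
def tri(a,b):
    (o1,d1),(o2,d2)=a,b
    t=np.linalg.lstsq(np.c_[d1,-d2],o2-o1,rcond=None)[0]
    p,q=o1+d1*t[0],o2+d2*t[1]; return np.round((p+q)/2,3),np.linalg.norm(p-q)
print(tri(ray(S["side"],(200+455/5,180+97/5)),ray(S["scene"],(180+603/5,120+505/5))))
print(tri(ray(S["side"],(200+410/5,180+93/5)),ray(S["scene"],(180+673/5,120+458/5))))
s=S["scene"]; crop(s,260,195,340,240,9,"pics/k.png"); crop(S["side"],265,180,345,240,9,"pics/k2.png")
```

```text
(312, 450) 0.05 [ 0.531 -0.154  0.05 ]
(312, 450) 0.08 [ 0.53  -0.134  0.08 ]
(312, 525) 0.05 [ 0.531 -0.194  0.05 ]
(312, 525) 0.08 [ 0.531 -0.169  0.08 ]
(370, 460) 0.05 [ 0.556 -0.16   0.05 ]
(370, 460) 0.08 [ 0.553 -0.138  0.08 ]
(400, 528) 0.05 [ 0.571 -0.195  0.05 ]
(400, 528) 0.08 [ 0.567 -0.171  0.08 ]
(array([ 0.528, -0.188,  0.06 ]), np.float64(0.0009164707456205599))
(array([ 0.58 , -0.198,  0.062]), np.float64(0.033744244423112114))
```

View pics/k.png

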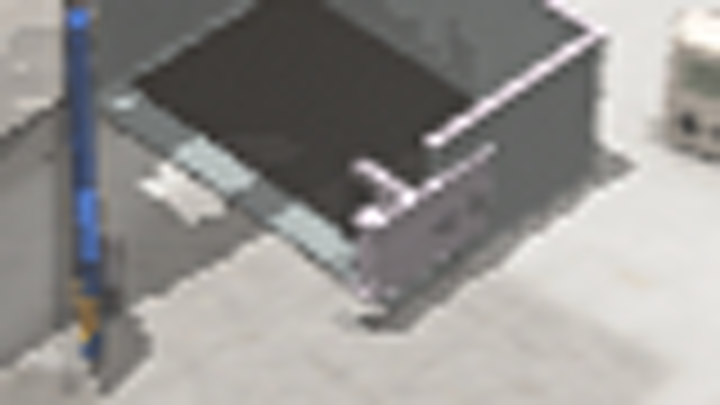

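View pics/k2.png

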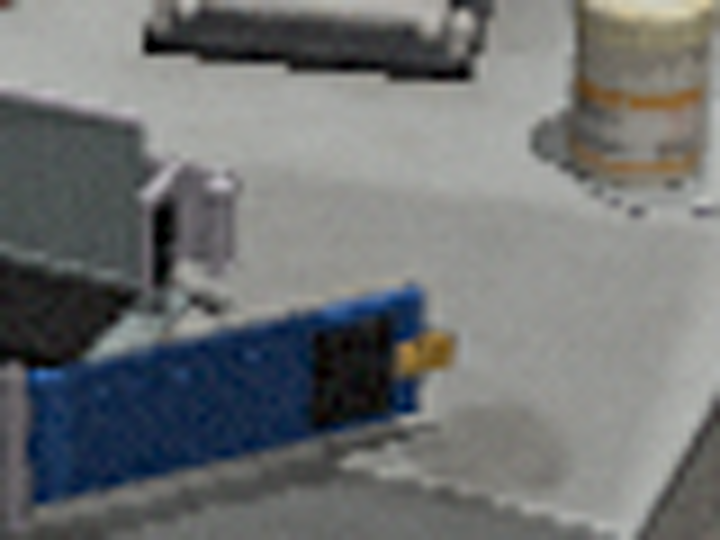

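```bash
python3 -m handwheel '[{"xyz":[-0.25,-0.03,0],"turn":-0.02},{"xyz":[-0.25,-0.03,0],"turn":-0.02},{"xyz":[-0.25,-0.03,0],"turn":-0.02},{"xyz":[-0.25,-0.03,0],"turn":-0.02},{"xyz":[-0.25,-0.03,0],"turn":-0.02},{"xyz":[-0.15,-0.02,0],"turn":-0.015}]'
python3 - <<'E'
from cell import monitor
from h import *
st=monitor.observe(); print(st["ft_force"])
for q in (.2,.15,.1,.05): print(plan(st,q,0))
E
```

```text
time_s: 13.65
tool_pos: [0.5033, -0.1309, 0.0554]
eef_rot: [0.265, 3.13, -0.0]
ft_force: [-2.4, 0.1, 1.8]
width: -0.004
[-2.44158813  0.12299156  1.80901301]
(array([ 0.5003, -0.1298,  0.053 ]), array([0.31, 0.06, 0.24]), 'turn', np.float64(0.031))
(array([ 0.507 , -0.1318,  0.053 ]), array([-0.38, -0.03,  0.24]), 'turn', np.float64(-0.019))
(array([ 0.5137, -0.1335,  0.053 ]), array([-1.07, -0.08,  0.24]), 'turn', np.float64(-0.069))
(array([ 0.5205, -0.1349,  0.053 ]), array([-1.77, -0.1 ,  0.25]), 'turn', np.float64(-0.119))
```

```bash
python3 -m handwheel '[{"xyz":[-0.12,-0.01,0],"turn":-0.01},{"xyz":[-0.12,-0.01,0],"turn":-0.01},{"xyz":[-0.12,-0.01,0],"turn":-0.01}]'
python3 -m handwheel '[{"xyz":[-0.12,-0.01,0],"turn":-0.01},{"xyz":[-0.12,-0.01,0],"turn":-0.01},{"xyz":[-0.12,-0.01,0],"turn":-0.01}]'
python3 - <<'E'
from cell import monitor
from h import *
st=monitor.observe(); print(st["ft_force"])
for q in (.15,.1): print(plan(st,q,0))
E
```

```text
time_s: 13.9
tool_pos: [0.5065, -0.1317, 0.0554]
eef_rot: [0.22, 3.134, -0.001]
ft_force: [-1.7, -0.9, 0.9]
width: -0.003
time_s: 14.15
tool_pos: [0.51, -0.1324, 0.0553]
eef_rot: [-0.173, -3.137, 0.0]
ft_force: [-1.8, -1.3, 0.3]
width: -0.003
[-1.84277468 -1.30763061  0.27109081]
(array([ 0.507 , -0.1318,  0.053 ]), array([0.31, 0.03, 0.23]), 'turn', np.float64(0.04))
(array([ 0.5137, -0.1335,  0.053 ]), array([-0.38, -0.07,  0.23]), 'turn', np.float64(-0.01))
```

```bash
python3 -m handwheel '[{"xyz":[-0.1,-0.01,0],"turn":-0.007},{"xyz":[-0.1,-0.01,0],"turn":-0.007}]'
python3 -m handwheel '[{"xyz":[-0.1,-0.01,0],"turn":-0.007},{"xyz":[-0.1,-0.01,0],"turn":-0.007}]'
python3 -m handwheel '[{"xyz":[-0.1,-0.01,0],"turn":-0.007},{"xyz":[-0.1,-0.01,0],"turn":-0.007}]'
```

```text
time_s: 14.32
tool_pos: [0.512, -0.1328, 0.0553]
eef_rot: [0.151, 3.138, -0.0]
ft_force: [-1.4, -2.1, 0.6]
width: 0.001
time_s: 14.48
tool_pos: [0.5139, -0.1331, 0.0553]
eef_rot: [-0.129, -3.139, 0.0]
ft_force: [-1.5, -0.6, -0.1]
width: -0.002
time_s: 14.65
tool_pos: [0.5159, -0.1335, 0.0553]
eef_rot: [0.107, 3.14, -0.0]
ft_force: [-2.0, -1.4, 0.3]
width: 0.004
```

```bash
python3 -m handwheel '[{"xyz":[-0.1,-0.01,0],"turn":-0.007},{"xyz":[-0.1,-0.01,0],"turn":-0.007}]'
python3 -m handwheel '[{"xyz":[-0.1,-0.01,0],"turn":-0.007}]'
python3 -m handwheel '[{"xyz":[-0.1,-0.01,0],"turn":-0.007}]'
python3 -m handwheel '[{"xyz":[-0.1,-0.01,0],"turn":-0.007}]'
```

```text
time_s: 14.82
tool_pos: [0.5179, -0.1338, 0.0553]
eef_rot: [0.085, 3.14, -0.0]
ft_force: [-1.8, -1.1, 0.3]
width: 0.001
time_s: 14.9
tool_pos: [0.5189, -0.1339, 0.0553]
eef_rot: [0.074, 3.141, -0.0]
ft_force: [-2.0, -1.0, 1.2]
width: -0.002
time_s: 14.98
tool_pos: [0.5199, -0.1341, 0.0553]
eef_rot: [0.063, 3.141, -0.0]
ft_force: [-1.2, -1.3, -0.0]
width: -0.001
time_s: 15.07
tool_pos: [0.5205, -0.1343, 0.0553]
eef_rot: [-0.052, -3.14, 0.0]
ft_force: [-7.1, -1.7, 2.7]
width: 0.002
```

```bash
python3 -m handwheel '[{"xyz":[-0.08,0,0],"turn":-0.005}]'
python3 -m handwheel '[{"xyz":[-0.08,0,0],"turn":-0.005}]'
```

```text
time_s: 15.15
tool_pos: [0.5211, -0.1343, 0.0553]
eef_rot: [-0.044, -3.14, -0.0]
ft_force: [-5.5, -2.0, 3.9]
width: 0.001
time_s: 15.23
tool_pos: [0.5217, -0.1345, 0.0553]
eef_rot: [-0.037, -3.139, 0.0]
ft_force: [-8.1, -2.8, 3.2]
width: -0.002
```

```bash
python3 -m handwheel '[{"xyz":[-0.08,0,0],"turn":-0.005}]'
python3 -m handwheel '[{"xyz":[-0.08,0,0],"turn":-0.005}]'
python3 -m handwheel '[{"xyz":[-0.08,0,0],"turn":-0.005}]'
```

```text
time_s: 15.32
tool_pos: [0.5223, -0.1346, 0.0553]
eef_rot: [-0.029, -3.139, 0.0]
ft_force: [-8.9, -2.3, 4.4]
width: -0.001
time_s: 15.4
tool_pos: [0.523, -0.1346, 0.0552]
eef_rot: [-0.021, -3.138, 0.001]
ft_force: [-11.5, -2.6, 5.0]
width: 0.002
time_s: 15.48
tool_pos: [0.5238, -0.1347, 0.0553]
eef_rot: [-0.013, -3.139, 0.001]
ft_force: [-6.5, -2.9, 3.4]
width: -0.002
```

```bash
python3 -m handwheel '[{"xyz":[-0.06,0,0],"turn":-0.004}]'
python3 -m handwheel '[{"xyz":[-0.06,0,0],"turn":-0.004}]'
```

```text
time_s: 15.57
tool_pos: [0.5248, -0.1348, 0.0553]
eef_rot: [-0.007, -3.14, 0.001]
ft_force: [-4.7, -3.7, 0.3]
width: 0.005
time_s: 15.65
tool_pos: [0.5258, -0.1347, 0.0553]
eef_rot: [-0.001, -3.141, 0.001]
ft_force: [-2.1, -1.8, -0.4]
width: 0.003
```

```bash
python3 -m handwheel '[{"xyz":[-0.06,0,0],"turn":0}]'
python3 -m handwheel '[{"xyz":[-0.06,0,0],"turn":0}]'
```

```text
time_s: 15.73
tool_pos: [0.5269, -0.1343, 0.0554]
eef_rot: [0.001, 3.141, 0.001]
ft_force: [0.5, -0.1, -0.7]
width: 0.003
time_s: 15.82
tool_pos: [0.5277, -0.1341, 0.0555]
eef_rot: [0.001, 3.14, 0.001]
ft_force: [0.2, -0.2, -0.3]
width: -0.0
```

```bash
python3 -m handwheel '[{"xyz":[-0.06,0,0],"turn":0}]'
```

```text
time_s: 15.9
tool_pos: [0.5281, -0.1341, 0.0555]
eef_rot: [0.001, 3.141, 0.0]
ft_force: [-2.2, 0.3, 1.6]
width: 0.002
```

```bash
python3 -m handwheel '[{"xyz":[-0.06,0,0],"turn":0}]'
python3 -m handwheel '[{"xyz":[-0.06,0,0],"turn":0}]'
```

```text
time_s: 15.98
tool_pos: [0.5282, -0.1341, 0.0555]
eef_rot: [-0.001, -3.141, -0.001]
ft_force: [-6.5, 0.8, 5.6]
width: 0.0
time_s: 16.07
tool_pos: [0.5282, -0.1341, 0.0555]
eef_rot: [-0.001, -3.139, -0.001]
ft_force: [-11.3, 1.4, 8.6]
width: -0.001
```

The force rises steeply at x = 0.528, so that is the stop, just past the snap. I'll back off gently.

```bash
python3 -m handwheel '[{"xyz":[0.1,0,0],"turn":0},{"xyz":[0.1,0,0],"turn":0},{"xyz":[0.2,0,0],"turn":0},{"xyz":[0.3,0,0],"turn":0},{"xyz":[0.5,0,0],"turn":0},{"xyz":[1,0,0],"turn":0},{"xyz":[2,0,0],"turn":0},{"xyz":[2,0,0],"turn":0}]'
python3 -m handwheel '[{"xyz":[1,0,-1],"turn":0},{"xyz":[1,0,-3],"turn":0},{"xyz":[0,0,-3],"turn":0},{"xyz":[0,0,-3],"turn":0},{"xyz":[0,0,-3],"turn":0},{"xyz":[0,0,-2],"turn":0},{"xyz":[0,0,0],"turn":0},{"xyz":[0,0,0],"turn":0}]'
python3 - <<'E'
from cell import monitor,snapshot
from h import *
s=snapshot("side"); crop(s,200,150,380,285,4,"pics/s10.png")
s2=snapshot("scene"); crop(s2,180,120,380,270,4,"pics/c10.png")
st=monitor.observe(); print(st["ft_force"],st["tool_pos"])
E
```

```text
time_s: 16.73
tool_pos: [0.4662, -0.1342, 0.0552]
eef_rot: [0.001, 3.141, -0.0]
ft_force: [-0.9, 0.1, -0.1]
width: 0.001
time_s: 17.4
tool_pos: [0.4472, -0.1344, 0.2063]
eef_rot: [0.001, 3.139, -0.002]
ft_force: [0.6, -0.0, 0.0]
width: 0.004
[-0.28303113  0.60095194 -1.04867748] [ 0.44636882 -0.13409063  0.20400134]
```

View pics/s10.png

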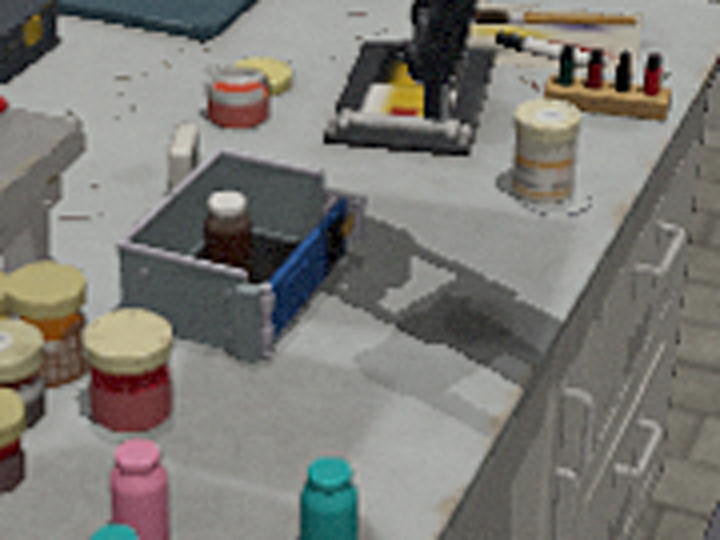

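View pics/c10.png

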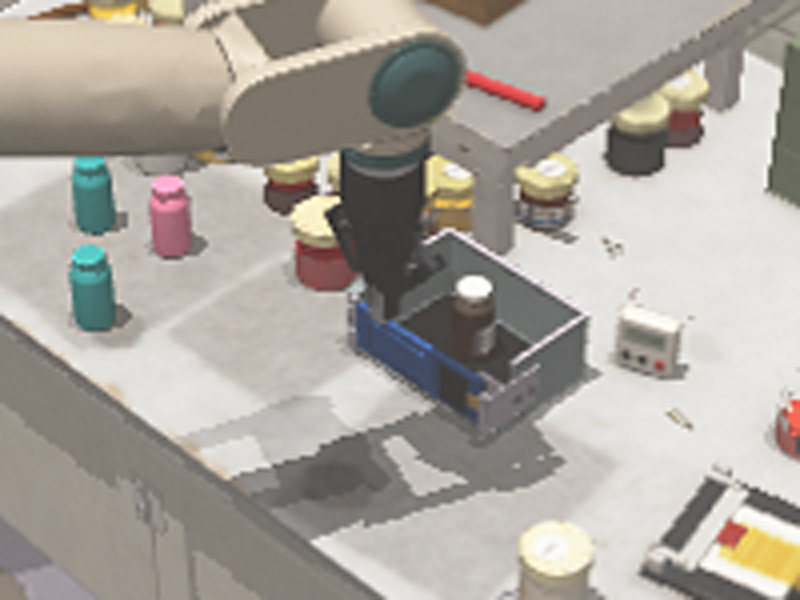

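```bash
python3 -m handwheel '[{"xyz":[0,0,0],"turn":0},{"xyz":[0,0,0],"turn":0},{"xyz":[0,0,0],"turn":0},{"xyz":[0,0,0],"turn":0},{"xyz":[0,0,0],"turn":0},{"xyz":[0,0,0],"turn":0},{"xyz":[0,0,0],"turn":0},{"xyz":[0,0,0],"turn":0}]'
python3 - <<'E'
from cell import snapshot,r
from h import *
s=snapshot("side"); a=cv2.imread("pics/s10.png"); crop(s,200,150,380,285,4,"pics/s11.png"); b=cv2.imread("pics/s11.png")
# gate region in the crop
print("mean diff gate",cv2.absdiff(a,b)[190:350,100:380].mean(), "elsewhere",cv2.absdiff(a,b)[350:,:].mean())
print(r.sign_off())
E
```

```text
time_s: 18.17
tool_pos: [0.447, -0.1343, 0.2053]
eef_rot: [0.001, 3.141, -0.0]
ft_force: [0.6, -0.1, -0.4]
width: 0.002
mean diff gate 2.797284226190476 elsewhere 2.1483211500974657
the job is handed in; nothing more can be done
None
```

The amber bottle is standing on the bay's mat, the gate is latched shut, and I handed the job in at about 18 s of the 58 s. Sign-off reports no verdict, so success rests on the checks below.

- **Bottle:** I gripped it, carried it over the red jar and set it down near the middle of the mat. The floor contact came at the height I expected. The wrist camera put the cap at (0.6205, -0.082), and the mat's middle is about (0.620, -0.090). It was standing upright in the last side and scene pictures.
- **Gate:** I pushed it with the shut fingers on the rubber plate, at about 0.24 rad/s and then more slowly near the latch. The force rose to about 11–12 N, fell to zero at the snap, then rose steeply to about 11 N in x (14 N in all) on the rubber stop. I stopped there and backed off.
- **After letting go:** the gate stayed shut for about 2 s. Pictures taken 0.8 s apart differed by 2.8 grey levels at the gate and 2.1 elsewhere, so I saw no real movement.
- **One unplanned contact:** opening the fingers inside the bay gave a 15 N sideways reading. I think a finger touched the back wall, below the 40 N limit. The bottle did not tip.
- **Measurement disagreement:** the first two cameras put the bottle's y about 6 mm lower than the wrist camera did. I went by the wrist camera for the grasp.
- **Not measured:** I checked the other jars only by eye. None looked shifted, but I did not measure their positions at the end.

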